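# Surface pH spot check of a mortar disc with a sprung flat-tip electrode

### The job

Set the 50 mm mortar disc, the middle-sized of the three, into the round collar of the specimen seat with its ringed face up, then take the cordless pH electrode out of its charging dock and hold it upright on that disc, flat tip inside the blue ring, pressed gently so that its sprung shaft goes in about halfway. Keep it steady there for at least two seconds and finish while still holding it so, without letting go. Set the disc down rather than dropping it, never press the electrode hard, and leave the other discs and everything else on the bench where they are.

Things in the scene. Friction and masses are not known exactly. Their poses are not given: they have to be found in the camera images.
- disc50: The mortar disc to test: pale grey-buff solid cylinder, 50 mm diameter, 30 mm high, about 125 g, lying flat. Origin: centre of its underside; z up to the marked face, x towards the ring mark.
- disc50_ring (a point): Centre of the blue ring marked on the top face of the 50 mm disc: 30 mm above its underside, 8 mm off its centre along its own x. The ring is 22 mm outside and 18 mm inside diameter, flat, so that the 12 mm electrode tip fits inside it.
- disc40: Look-alike mortar disc, 40 mm diameter, 30 mm high, same blue ring. Not to be used or moved. Origin: centre of its underside.
- disc60: Look-alike mortar disc, 60 mm diameter, 30 mm high, same blue ring. Not to be used or moved. Origin: centre of its underside.
- seat: Specimen seat, fixed to the bench: bare-metal round foot, 100 mm diameter and 8 mm thick, with a dark raised collar of 70 mm outside and 54 mm inside diameter whose rim is 14 mm above the bench. The disc stands inside the collar on the foot, its underside 8 mm above the bench and its top 38 mm above the bench. Origin: centre of the foot's underside; z up.
- dock: Charging dock, fixed: white base 120 x 84 mm, 16 mm thick, centred 5 mm along +x from the origin; white barrel, 44 mm outside, 20 mm bore, 86 mm long, leaning 20 degrees from upright towards the dock's own -x, its rim centre 98 mm above the bench and 20 mm along -x from the origin; a rib behind the barrel (+x side). Origin: on the bench under the base; z up.
- electrode: Cordless flat-tip pH electrode, about 110 g, loose in the dock, leaning. Blue round head 28 mm diameter, 62 mm long (grip here; all above the barrel's rim), then grey sleeve 16 mm diameter, 40 mm long, then black shaft 12 mm diameter sticking out 40 mm more. Origin: on the axis at the head's underside, which rests on the rim; z along the axis to the head's top. Draw out 80 mm along z to clear.
- electrode_tip (a point): Centre of the electrode's flat tip: on the axis, 80 mm below the electrode's origin (along its -z) when the shaft is fully out.
- shaft (a joint): How far the sprung shaft is pushed into the sleeve, in m: 0 fully out, 0.008 fully in (hard stop). Spring: about 0.6 N to start moving, then 0.6 N per mm, so about 3 N at halfway (0.004); it springs back out by itself.
- buffer: Bystander: buffer bottle, white with a blue label, 60 mm diameter, 130 mm high. Origin: centre of its underside.
- washbottle: Bystander: white wash bottle with a red cap and bent spout, 68 mm diameter, about 190 mm high. Origin: centre of its underside.
- beaker: Bystander: empty glass beaker, 68 mm diameter, 85 mm high. Origin: centre of its underside.
- marker: Bystander: marker pen lying flat, 120 mm long, 14 mm thick, white with a blue cap. Origin: underside at mid-length; x along the pen.
Things that resemble listed ones, but are neither listed nor needed, are in the scene too. What is shaped like the electrode but orange or yellow is not meant. What is shaped like the disc50 but red is not meant.

How it is judged (in metres and radians):
On the way, in this order (a step that is already met when the one before it is completed fails the run):
1. the 50 mm disc sits flat inside the seat's collar, ringed face up, and the fingers have let go of it (horizontal distance between disc50 and seat below 0.004 m and z of disc50 in the frame of seat between 0.0055 and 0.0105 m and angle between disc50's own z axis and vertical below 0.06 rad and height (world z) of disc50_ring above 0.033 m and contact force between the fingers and disc50 below 0.3 N and linear speed of disc50 below 0.02 m/s), for 0.2 s.
2. the electrode is drawn right out of its dock in the fingers (contact force between the fingers and electrode above 1 N and contact force between electrode and dock below 0.05 N and z of electrode_tip in the frame of dock above 0.09 m), for 0.1 s.
3. the electrode is held upright on the disc with its tip inside the blue ring and its shaft pressed about halfway in, for two seconds (horizontal distance between disc50 and seat below 0.004 m and z of disc50 in the frame of seat between 0.0055 and 0.0105 m and angle between disc50's own z axis and vertical below 0.06 rad and height (world z) of disc50_ring above 0.033 m and contact force between the fingers and disc50 below 0.3 N and horizontal distance between electrode_tip and disc50_ring below 0.005 m and angle between electrode's own z axis and vertical below 0.09 rad and height (world z) of electrode above 0.08 m and value of joint shaft between 0.0015 and 0.0068 m and contact force between electrode and disc50 between 0.8 and 6.5 N and contact force between the fingers and electrode above 1 N and contact force between electrode and seat below 0.2 N and contact force between electrode and dock below 0.2 N), for 2 s.
At the end, for the whole second after the job is handed in: The 50 mm disc sits flat in the collar (centre within 4 mm, ring up, not held); the electrode is at rest in the fingers, within 5 deg of upright, tip within 5 mm of the ring centre, touching only the disc, shaft pressed in 1.5 to 6.8 mm (0.8 to 6.5 N) (all of step 3 and linear speed of electrode below 0.02 m/s); the arm keeps its last pose, push and grip.
It fails at once if another disc is moved more than 25 mm (distance of any of disc40, disc60 from where it was at the start of the episode above 0.025 m).
It fails at once if the buffer bottle, wash bottle, beaker or marker is moved more than 30 mm (distance of any of buffer, washbottle, beaker, marker from where it was at the start of the episode above 0.03 m).
It fails at once if the electrode is pressed on the disc or seat with more than 15 N (contact force between electrode and disc50 above 15 N or contact force between electrode and seat above 15 N).
It fails at once if the 50 mm disc is dropped (falls faster than 0.5 m/s, out of the fingers) (linear speed of disc50 above 0.5 m/s and contact force between the fingers and disc50 below 0.05 N).
It also fails if it takes over 59 s, if anything falls off the work surface, if the arm or the gripper's body presses on something with over 40 N, if the wrist force passes 120 N, or if a joint passes its speed limit or range.

### The arm

A 7-joint arm with a two-finger parallel gripper is mounted at the origin on the work surface. World frame = base frame: x ahead of the robot, y to its left, z up, the work surface at z = 0. Lengths are in m, angles in degrees, forces in N, time in s.
With the tool pointing down it reaches from about 0.425 to 0.875 m from the base axis. Payload 4.7 kg.
Tool frame: the origin (TCP) lies on the centre line of the jaws, within the pads' length; the fingertips stand 19 mm ahead of it and the grasp point (between the pads) is the TCP; z points along the fingers, y is the line along which they close (so a half turn about z gives the same grasp; the last joint's range is limited). The gripper opens to 87 mm and grips with 3 to 60 N. Pads are 19 mm wide; open, the fingers measure 117 mm over their backs; the gripper's body (75 mm by 190 mm) begins 51 mm behind the grasp point.
Start: joints at [72.428, 18.392, -4.016, 83.108, 1.295, 78.541, -3.26], TCP at [0.205, -0.617, 0.211] pointing down, gripper open.
Joint ranges: [-163.93, 163.93], [-17.29, 119.83], [-79.2, 71.16], [3.27, 140.29], [-89.18, 269.18], [5.43, 117.66], [-154.24, 154.24]. Speed limits (degrees/s): [147.25, 147.25, 180, 180, 180, 180, 180].

### API

Orientations are given as [roll, pitch, yaw] about the fixed x, y, z axes, in that order (R = Rz(yaw) Ry(pitch) Rx(roll)).
In Python, from cell import env, imaging gives the robot as it stands.
- The arm moves only by the shell command python3 -m crank 'ROWS' [OPENING] [FORCE]. ROWS is JSON, a list of rows, each an object of numbers: "x", "y", "z": the shift along the tool's x, y, z in m; "turn": the turn about the tool's z in rad. In form: [{"x": .., "y": .., "z": .., "turn": ..}, ...]. A call has 1 to 12 rows; each row is the pose to reach, as a shift and turn from the pose commanded when the call began, along the tool's axes at that moment; what a row does not reach only later rows make up. A row lasts 1/8 s, in which the tool goes at most 62.5 mm and 10.7 degrees, less where a joint would pass 70% of its speed; a pose out of reach is approached as far as the arm can. A call with a gripper value outside its range is refused whole. OPENING is the finger opening in m, from 0 to 0.087, set as the call begins (- or left out, the last holds). The fingers move at their own pace and stop on an object; FORCE is the grip in N (left out, the last holds). Time passes only in rows, so rows that repeat a pose let the fingers close. It gives the time, the measured TCP pose, the force, the opening and the grip force at its end, in the units of the state.
- env.get_obs(): the state, without advancing time (a new reading comes with each control period).
- imaging.read_camera(name): name is "side" or "top" or "wrist"; returns the picture (420x560x3 uint8, red, green, blue); there is no depth.
- imaging.get_calibration(name): a dict with "camera_matrix" (3x3 intrinsics, pixels), "k1" (the pictures are not rectified: a ray, as slopes to the right and down, at radius r is drawn at 1 + k1 r^2 times it, then the intrinsics apply), "position" and "attitude" of the camera in the world. Camera axes: x right, y up, looking along -z (the intrinsics and any distortion apply to the point x, -y, -z); pixel columns grow to the right and rows downward; lengths in m; the calibration is good to about 2 mm. A picture is of the moment at which its call begins: read the wrist's pose just before it. get_calibration takes no time and is no camera call; for the wrist camera it gives the pose at the moment of the call.
- env.sign_off(): hands the job in; it is judged then, once.
The state is a dict: "time_s": time; "qpos": joint angles; "joint_velocities": joint speeds; "effort": joint torques, N m; "tool_pos": TCP position; "tool_rot": TCP orientation; "force": force on the tool from outside, world axes, zero at the start; "wrist_torque": the same for the moment, N m; "grip_width": finger opening in m; "grasp_force": force on a finger pad.
Only numpy, scipy, OpenCV 4.12 (cv2) and the standard library are available. Lean on these libraries where they do the work, as an engineer would, in place of code of your own. Each camera call takes 0.05 s, during which the arm holds its last target. There are 200 camera calls.

## Working session

There is one attempt and no reset: what is moved stays moved. The work goes in short steps, Python scripts to look and compute and a shell command to move; the robot and the scene stay as the last step left them, time stands still between calls to the robot, and variables do not carry over. Pictures are saved under pics/ and viewed, at most 10 in all, crops included, and the job is handed in when it is done.

```bash
ls; mkdir -p pics; cat > h.py <<'E'
import numpy as np, cv2
from cell import env, imaging
from scipy.spatial.transform import Rotation as R
def att(a):
    a=np.array(a,float)
    if a.shape==(3,3): return a
    if a.shape==(3,): return R.from_euler('xyz',a,degrees=True).as_matrix()
    raise Exception(a)
def ray(c,uv):
    K=np.array(c['camera_matrix']);uv=np.array(uv,float).reshape(-1,1,2)
    p=cv2.undistortPoints(uv,K,np.array([c['k1'],0,0,0.])).reshape(-1,2)
    d=np.c_[p[:,0],-p[:,1],-np.ones(len(p))]@att(c['attitude']).T
    return np.array(c['position']),d
def plane(c,uv,z):
    o,d=ray(c,uv); return o+d*((z-o[2])/d[:,2])[:,None]
def proj(c,P):
    q=(np.array(P,float).reshape(-1,3)-np.array(c['position']))@att(c['attitude'])
    x=q[:,0]/-q[:,2];y=-q[:,1]/-q[:,2];r=x*x+y*y;K=np.array(c['camera_matrix'])
    s=1+c['k1']*r
    return np.c_[K[0,0]*x*s+K[0,2],K[1,1]*y*s+K[1,2]]
def grab(n,name):
    c=imaging.get_calibration(n);im=imaging.read_camera(n)
    cv2.imwrite(f'pics/{name}.png',im[:,:,::-1]); import json
    json.dump({k:np.array(v).tolist() for k,v in c.items()},open(f'pics/{name}.json','w'))
    return im,c
def load(name):
    import json
    return cv2.imread(f'pics/{name}.png')[:,:,::-1],json.load(open(f'pics/{name}.json'))
E
python3 - <<'E'
from h import *
for n in ['top','side','wrist']:
    im,c=grab(n,n+'0'); print(n,c)
print(env.get_obs())
a=[load(n+'0')[0] for n in ['top','side']]
cv2.imwrite('pics/ts.png',np.hstack(a)[:,:,::-1])
E
```

```text
pics
top {'camera_matrix': array([[400.3461799 ,   0.        , 280.84283599],
       [  0.        , 400.3461799 , 207.91739595],
       [  0.        ,   0.        ,   1.        ]]), 'k1': -0.005109183919446119, 'position': array([0.47723569, 0.04192391, 0.99718083]), 'attitude': array([  5.16436531,   0.95748543, -89.85582813])}
side {'camera_matrix': array([[464.91238666,   0.        , 274.08998223],
       [  0.        , 464.91238666, 202.76296957],
       [  0.        ,   0.        ,   1.        ]]), 'k1': -0.075424392720551, 'position': array([0.34728836, 0.77739065, 0.99378935]), 'attitude': array([  39.6920985 ,    0.82328402, -166.49550464])}
wrist {'camera_matrix': array([[295.25289777,   0.        , 279.49233126],
       [  0.        , 295.25289777, 209.90882206],
       [  0.        ,   0.        ,   1.        ]]), 'k1': -0.05789166614183656, 'position': array([ 0.27453625, -0.59426159,  0.38359857]), 'attitude': array([-15.56684074,   0.1338006 , -71.62150016])}
{'time_s': 0.15, 'qpos': array([72.42820176, 18.42907989, -4.01729199, 83.1607572 ,  1.29588598,
       78.54040531, -3.25984606]), 'joint_velocities': array([ 0.02913478, -0.20519973,  0.05403891, -0.28306788,  0.08911389,
       -0.01379087,  0.0885973 ]), 'effort': array([-2.41595208e-04, -4.91795969e+01, -4.04831562e-01, -3.12879431e+01,
       -6.40288484e-02,  4.04818961e-02,  1.13302649e-04]), 'tool_pos': array([ 0.20477836, -0.61642815,  0.21029881]), 'tool_rot': array([-1.79915034e+02,  5.45228863e-03,  1.83832393e+01]), 'force': array([0.2034138 , 0.09632724, 0.53324369]), 'wrist_torque': array([ 0.00743998, -0.05194367, -0.01096601]), 'grasp_force': 0.0, 'grip_width': 0.0867573974432023}
```

View pics/top0.png

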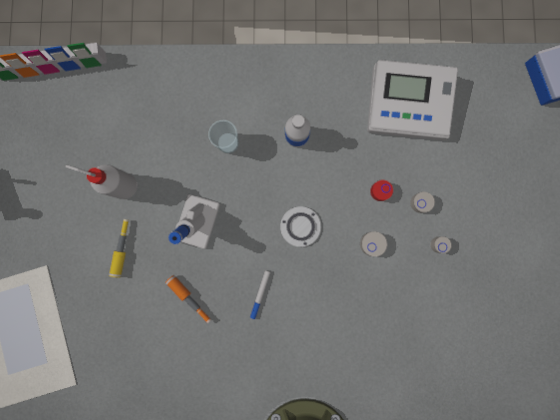

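View pics/side0.png

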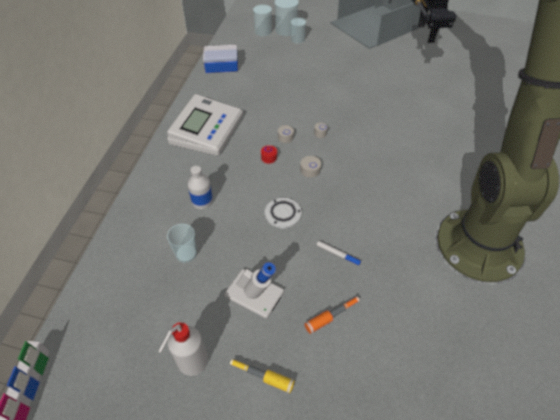

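The top view shows the discs at (374,244), which is the largest, (424,203), mid, and (443,246), small. The seat is at (301,227) and the dock with the blue electrode is at about (190,225), its head top near (178,238). The side view shows the same objects: discs at (311,165), (286,132) and (320,129), seat at (283,212), blue head at (266,270).

```bash
cat > m.py <<'E'
from h import *
def tri(c1,u1,c2,u2):
    o1,d1=ray(c1,u1);o2,d2=ray(c2,u2);d1=d1[0]/np.linalg.norm(d1);d2=d2[0]/np.linalg.norm(d2)
    s=np.linalg.lstsq(np.c_[d1,-d2],o2-o1,rcond=None)[0]
    a=o1+s[0]*d1;b=o2+s[1]*d2;return (a+b)/2,np.linalg.norm(a-b)
def blobs(im,lo,hi,box,amin=10):
    h=cv2.cvtColor(np.ascontiguousarray(im),cv2.COLOR_RGB2HSV);m=cv2.inRange(h,lo,hi)
    x0,y0,x1,y1=box;k=np.zeros_like(m);k[y0:y1,x0:x1]=m[y0:y1,x0:x1]
    n,l,s,c=cv2.connectedComponentsWithStats(k)
    return [(c[i],s[i],l==i) for i in range(1,n) if s[i,4]>=amin]
E
python3 - <<'E'
from m import *
T,ct=load('top0');S,cs=load('side0')
for nm,im,b in [('top',T,(350,180,470,265)),('side',S,(270,110,340,185))]:
    h=cv2.cvtColor(np.ascontiguousarray(im),cv2.COLOR_RGB2HSV)
    print(nm,'bg',h[300,400])
    for cc,s,_ in blobs(im,(110,40,40),(150,255,255),b,4): print('blue',cc.round(1),s)
    for cc,s,_ in blobs(im,(5,15,90),(35,90,255),b,40): print('buff',cc.round(1),s)
for nm,im,b in [('top',T,(160,190,230,260)),('side',S,(235,250,300,320))]:
    for cc,s,_ in blobs(im,(100,120,40),(130,255,255),b,8): print(nm,'bluehead',cc.round(1),s)
def sheet(im,b,f): return cv2.resize(np.ascontiguousarray(im[b[1]:b[3],b[0]:b[2]]),None,fx=f,fy=f,interpolation=cv2.INTER_CUBIC)
a=sheet(T,(350,180,450,260),4);b=sheet(T,(150,180,250,260),4);c=sheet(S,(225,240,325,320),4);d=sheet(S,(240,170,340,250),4)
cv2.imwrite('pics/mos.png',np.vstack([np.hstack([a[:300],b[:300]]),np.hstack([c[:300],d[:300]])])[:,:,::-1])
E
```

```text
top bg [ 90   2 118]
blue [421.1 203.2] [417 199   9  10  33]
blue [371.5 246.6] [367 242  10  10  37]
blue [442.1 246.7] [438 242  10  10  31]
buff [422.7 201.4] [411 192  24  21 291]
buff [373.7 242.8] [360 232  27  24 416]
buff [439.5 243. ] [431 237  20  16 171]
side bg [ 40   6 128]
buff [318.9 131.3] [314 122  13  16 114]
buff [285.2 133.9] [277 125  18  18 195]
buff [309.8 166.2] [300 156  22  22 328]
top bluehead [182.8 230.3] [175 225  15  13  93]
top bluehead [174.4 237.5] [169 232  12  12 105]
side bluehead [268.7 268.2] [263 263  12  12 112]
side bluehead [262.1 276.9] [258 271  11  11  74]
```

View pics/mos.png

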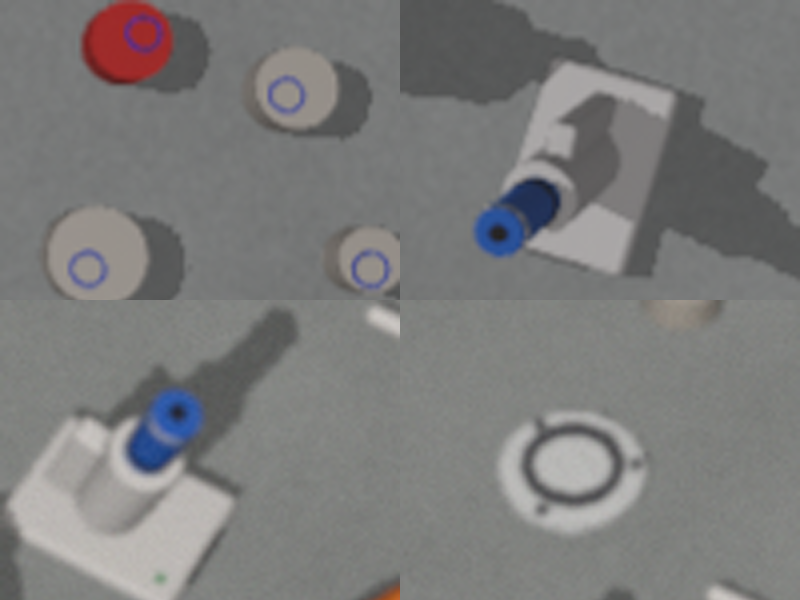

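The crops show disc50's top face at about (423.8,202.5) in top. The head top's dark centre is at (174.2,238) in top and (269.2,268) in side, and the barrel leans towards the lower left in top. I'll triangulate these roughly, then measure with the wrist camera.

```bash
python3 - <<'E'
from m import *
T,ct=load('top0');S,cs=load('side0')
print('headtop',tri(ct,[174.2,238],cs,[269.2,268]))
print('head bottom-ish visible',tri(ct,[185,229],cs,[262,277]))
# dark collar
def dark(im,box):
    g=im.max(2);m=np.zeros(g.shape,np.uint8);x0,y0,x1,y1=box;m[y0:y1,x0:x1]=(g[y0:y1,x0:x1]<85)
    n,l,s,c=cv2.connectedComponentsWithStats(m);i=1+np.argmax(s[1:,4]);e=cv2.fitEllipse(cv2.convexHull(np.argwhere(l==i)[:,::-1].astype(np.int32)));return e
a=dark(T,(280,205,323,250));b=dark(S,(265,195,302,228));print(a,b)
print('seat',tri(ct,a[0],cs,b[0]), plane(ct,a[0],.014))
for n,u,v in [('d50',[423.8,202.5],[286,131]),('d60',[374.2,244],[311,163]),('d40',[443,245.5],[320.5,128])]:
    print(n,tri(ct,u,cs,v),plane(ct,u,.03))
print(env.get_obs()['tool_rot'])
c=imaging.get_calibration('wrist');o=env.get_obs()
Rt=att(o['tool_rot']);print('cam in tool',Rt.T@(np.array(c['position'])-o['tool_pos']));print('look dir tool',Rt.T@ray(c,[280,210])[1][0])
E
```

```text
headtop (array([0.48948359, 0.2802664 , 0.15734245]), np.float64(0.00020766942379102162))
head bottom-ish visible (array([0.50986434, 0.27248523, 0.10010964]), np.float64(0.0012041217582060392))Traceback (most recent call last):
  File "<stdin>", line 9, in <module>
  File "<stdin>", line 8, in dark
cv2.error: OpenCV(4.12.0) /io/opencv/modules/imgproc/src/shapedescr.cpp:361: error: (-201:Incorrect size of input array) There should be at least 5 points to fit the ellipse in function 'fitEllipseNoDirect'
```

```bash
python3 - <<'E'
from m import *
T,ct=load('top0');S,cs=load('side0')
for n,u,v in [('seat',[301,227],[283,211.5]),('d50',[423.8,202.5],[286,131]),('d60',[374.2,244],[311,163]),('d40',[443,245.5],[320.5,128])]:
    print(n,tri(ct,u,cs,v),plane(ct,u,.03))
c=imaging.get_calibration('wrist');o=env.get_obs()
Rt=att(o['tool_rot']);print('cam in tool',Rt.T@(np.array(c['position'])-o['tool_pos']));print('look dir tool',Rt.T@ray(c,[280,210])[1][0])
print('d50 in tool',Rt.T@([.525,-.316,.2]-o['tool_pos']))
E
```

```text
seat (array([0.52044098, 0.00896108, 0.00733944]), np.float64(0.002137611451208607)) [[0.51842309 0.00953226 0.03      ]]
d50 (array([ 0.57875651, -0.28738828,  0.02891631]), np.float64(0.001078620671303486)) [[ 0.57811062 -0.28710637  0.03      ]]
d60 (array([ 0.47801181, -0.16554728,  0.03115364]), np.float64(8.41255241209975e-05)) [[ 0.47797129 -0.1658027   0.03      ]]
d40 (array([ 0.47653749, -0.33224281,  0.02264377]), np.float64(0.003656168495516435)) [[ 0.47476179 -0.32979095  0.03      ]]
cam in tool [ 0.07317452  0.00074386 -0.17345278]
look dir tool [-0.2685595   0.00112435  0.96326403]
d50 in tool [ 0.39862763 -0.18409261  0.01053388]
```

```bash
python3 -m crank '[{"x":0.057,"y":-0.024},{"x":0.114,"y":-0.049},{"x":0.172,"y":-0.073},{"x":0.229,"y":-0.098},{"x":0.287,"y":-0.122},{"x":0.344,"y":-0.147},{"x":0.401,"y":-0.171},{"x":0.459,"y":-0.195},{"x":0.459,"y":-0.195,"z":0.02},{"x":0.459,"y":-0.195,"z":0.05},{"x":0.459,"y":-0.195,"z":0.05}]' 0.087
python3 - <<'E'
from h import *
print(env.get_obs()['time_s'],env.get_obs()['tool_pos'],env.get_obs()['tool_rot']);grab('wrist','w1')
E
```

```text
0.15 [ 0.20477836 -0.61642815  0.21029881] [-1.79915034e+02  5.45228863e-03  1.83832393e+01]invalid input
```

View pics/w1.png

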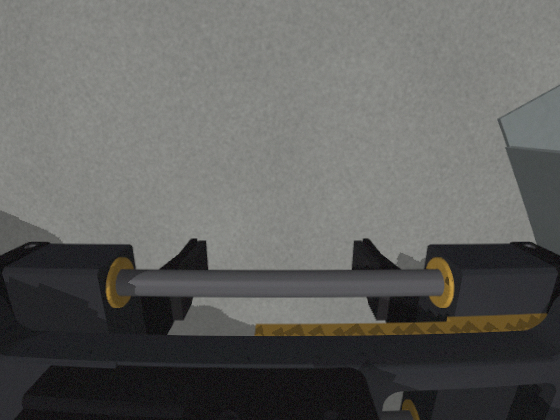

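The call was refused, most likely because each row needs all four keys. The wrist picture shows the gripper covering rows below about 240, so I'll stop short to keep the disc in the upper half.

```bash
python3 -m crank '[{"x":0.057,"y":-0.024,"z":0,"turn":0},{"x":0.114,"y":-0.049,"z":0,"turn":0},{"x":0.172,"y":-0.073,"z":0,"turn":0},{"x":0.229,"y":-0.098,"z":0,"turn":0},{"x":0.287,"y":-0.132,"z":0,"turn":0},{"x":0.344,"y":-0.165,"z":0,"turn":0},{"x":0.395,"y":-0.195,"z":0.0,"turn":0},{"x":0.395,"y":-0.195,"z":0.04,"turn":0},{"x":0.395,"y":-0.195,"z":0.04,"turn":0},{"x":0.395,"y":-0.195,"z":0.04,"turn":0}]' 0.087
python3 - <<'E'
from h import *
print(env.get_obs()['time_s'],env.get_obs()['tool_pos'],env.get_obs()['tool_rot']);grab('wrist','w2')
E
```

```text
time_s: 1.45
tool_pos: [0.5177, -0.3088, 0.1719]
tool_rot: [180.0, 0.0, 18.3]
force: [0.6, -0.1, 0.3]
grip_width: 0.0873
grasp_force: 0.0
1.45 [ 0.5177     -0.30883537  0.1719286 ] [1.79950009e+02 1.78117462e-02 1.82552419e+01]
```

View pics/w2.png

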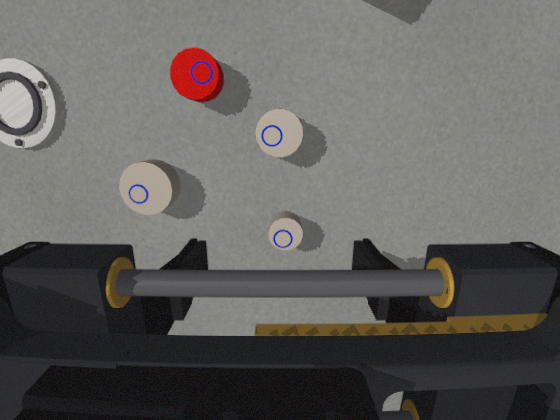

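The wrist view shows disc50 at (279,133) with its ring at (272,136), red at (196,74), disc60 at (146,188), disc40 at (286,233), and part of the seat at left (14,105).

```bash
cat >> m.py <<'E'
from scipy.optimize import least_squares
def circ(P,r=None):
    f=lambda p:np.hypot(P[:,0]-p[0],P[:,1]-p[1])-(p[2] if r is None else r)
    x0=list(P.mean(0)[:2])+([.025] if r is None else [])
    return least_squares(f,x0,loss='soft_l1',f_scale=.0005).x
def disc(im,c,box,z=.03):
    b=max(blobs(im,(3,10,90),(40,110,255),box,40),key=lambda t:t[1][4])
    ct=max(cv2.findContours(b[2].astype(np.uint8),cv2.RETR_EXTERNAL,cv2.CHAIN_APPROX_NONE)[0],key=len).reshape(-1,2)
    P=plane(c,ct,z);nad=np.array(c['position'])[:2];ctr=P[:,:2].mean(0);d=(ctr-nad)/np.linalg.norm(ctr-nad)
    far=((P[:,:2]-ctr)@d)>-0.003
    return circ(P[:,:2]),circ(P[far,:2])
def ring(im,c,box,z=.03):
    bs=blobs(im,(105,50,40),(150,255,255),box,4);m=sum(b[2] for b in bs).astype(bool)
    uv=np.argwhere(m)[:,::-1];e=cv2.fitEllipse(cv2.convexHull(uv.astype(np.int32)))
    return e,circ(plane(c,uv,z)[:,:2])
E
python3 - <<'E'
from m import *
W,cw=load('w2');T,ct=load('top0');S,cs=load('side0')
for n,b in [('50',(250,105,306,162)),('60',(112,155,180,222)),('40',(262,215,306,254))]: print(n,*disc(W,cw,b))
e,r=ring(W,cw,(258,120,287,150));et,rt=ring(T,ct,(412,195,432,212));print(e,r,et,rt)
print('ring tri',tri(cw,e[0],ct,et[0]))
h=cv2.cvtColor(np.ascontiguousarray(S),cv2.COLOR_RGB2HSV); print('side d50',disc(S,cs,(272,120,300,146)),'top d50',disc(T,ct,(405,185,440,217)))
o=env.get_obs();print(o['tool_pos'])
E
```

```text
50 [ 0.5821702  -0.28758194  0.02495575] [ 0.58179071 -0.28784312  0.02463881]
60 [ 0.48114077 -0.16691503  0.03067339] [ 0.48076439 -0.16632675  0.03013656]
40 [ 0.48013956 -0.32826815  0.02095653] [ 0.47912637 -0.32917933  0.02008591]
((271.5018615722656, 135.3647003173828), (21.264259338378906, 21.79204559326172), 175.53363037109375) [ 0.57757656 -0.28104732  0.01008791] ((421.1147155761719, 203.2975311279297), (8.709273338317871, 9.336024284362793), 145.4193572998047) [ 0.57662392 -0.28048759  0.01001785]
ring tri (array([ 0.57705921, -0.28116681,  0.02753157]), np.float64(0.0013691971274150789))
side d50 (array([ 0.57947586, -0.27506984,  0.03690844]), array([ 0.58160615, -0.28752218,  0.02769197])) top d50 (array([ 0.57958663, -0.28382094,  0.02659968]), array([ 0.58018845, -0.28748921,  0.02431903]))
[ 0.51806521 -0.30916063  0.17256572]
```

```bash
python3 -m crank '[{"x":0.034,"y":0,"z":0,"turn":0},{"x":0.067,"y":-0.0005,"z":0,"turn":0},{"x":0.067,"y":-0.0005,"z":0.045,"turn":0},{"x":0.067,"y":-0.0005,"z":0.08,"turn":0},{"x":0.067,"y":-0.0005,"z":0.1,"turn":0},{"x":0.067,"y":-0.0005,"z":0.1,"turn":0},{"x":0.067,"y":-0.0005,"z":0.1,"turn":0}]'; python3 -c "
from h import *
print(env.get_obs()['tool_pos'],env.get_obs()['tool_rot'])"
```

```text
time_s: 2.38
tool_pos: [0.5829, -0.2866, 0.0732]
tool_rot: [179.9, -0.1, 18.3]
force: [0.3, -0.1, 1.0]
grip_width: 0.0871
grasp_force: 0.0
[ 0.58286871 -0.28658236  0.07318563] [ 1.79866856e+02 -1.25223009e-01  1.83423334e+01]
```

```bash
python3 -m crank '[{"x":-0.0015,"y":0.0006,"z":0.02,"turn":0},{"x":-0.0015,"y":0.0006,"z":0.036,"turn":0},{"x":-0.0015,"y":0.0006,"z":0.042,"turn":0},{"x":-0.0015,"y":0.0006,"z":0.042,"turn":0},{"x":-0.0015,"y":0.0006,"z":0.042,"turn":0}]'
python3 -m crank '[{"x":0,"y":0,"z":0,"turn":0},{"x":0,"y":0,"z":0,"turn":0},{"x":0,"y":0,"z":0,"turn":0},{"x":0,"y":0,"z":0,"turn":0},{"x":0,"y":0,"z":0,"turn":0},{"x":0,"y":0,"z":0,"turn":0},{"x":0,"y":0,"z":0,"turn":0},{"x":0,"y":0,"z":0,"turn":0}]' 0.04 12
```

```text
time_s: 3.0
tool_pos: [0.5809, -0.2868, 0.0295]
tool_rot: [180.0, -0.0, 18.4]
force: [-0.9, -0.2, -0.1]
grip_width: 0.0868
grasp_force: 0.0
time_s: 4.0
tool_pos: [0.5805, -0.2867, 0.0291]
tool_rot: [180.0, 0.0, 18.4]
force: [1.0, -0.3, 0.1]
grip_width: 0.0401
grasp_force: 0.0
```

The fingers closed to 40 mm with no force, so they missed the disc. I'll look.

```bash
python3 - <<'E'
from m import *
W,c=grab('wrist','w3');T,ct=grab('top','top1')
t=cv2.resize(np.ascontiguousarray(T[170:270,340:480]),(560,400),interpolation=cv2.INTER_CUBIC)
cv2.imwrite('pics/look3.png',np.hstack([cv2.resize(W,(440,400)),t[:, :360]])[:,:,::-1])
E
```

```text
(no output)
```

View pics/look3.png

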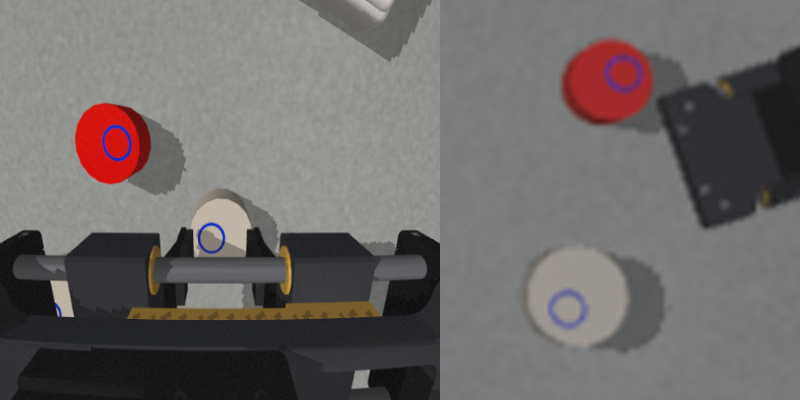

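```bash
python3 - <<'E'
from m import *
W,cw=load('w3')
e,r=ring(W,cw,(250,230,287,268));print(e,r)
o=env.get_obs();print(o['tool_pos'],o['tool_rot'],o['grasp_force'],o['grip_width'])
ctr=r[:2]-[-.0042,.0066];print(ctr);Rt=att(o['tool_rot']);print(Rt.T@(np.r_[ctr,.03]-o['tool_pos']), proj(cw,[[*o['tool_pos']]]),proj(cw,np.array([o['tool_pos']+Rt@[0,s*.02,.0] for s in (-1,1)])))
E
```

```text
((268.7122802734375, 249.4575653076172), (32.55131149291992, 34.85835266113281), 93.45389556884766) [ 0.57759344 -0.28118364  0.01004646]
[ 0.58048868 -0.28669437  0.02913297] [1.79998107e+02 2.84501099e-03 1.83797087e+01] 0.0 0.04009884411316011
[ 0.58179344 -0.28778364]
[ 0.00089469  0.00144514 -0.00086703] [[278.493314   247.75586605]] [[246.92197183 247.72281228]
 [310.0724965  247.73859378]]
```

```bash
python3 - <<'E'
from m import *
W,_=load('w3');cv2.imwrite('pics/look4.png',cv2.resize(np.ascontiguousarray(W[220:340,190:370]),(780,520),interpolation=cv2.INTER_CUBIC)[:,:,::-1])
E
```

```text
(no output)
```

View pics/look4.png

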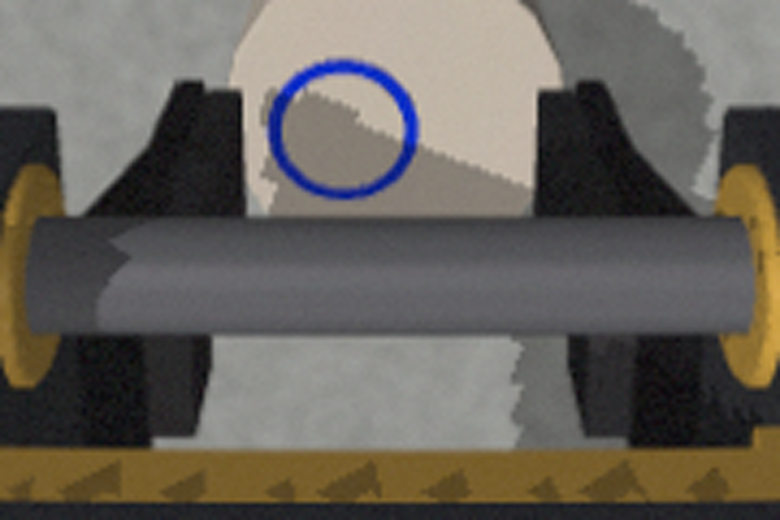

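```bash
python3 - <<'E'
from m import *
W,cw=load('w3');o=env.get_obs();Rt=att(o['tool_rot'])
for x in (.0095,-.0095):
  for z in (-.04,-.02,0,.019):
    p=proj(cw,[o['tool_pos']+Rt@[x,s,z] for s in (-.02,.02)]);print(x,z,((p-[190,220])*4.333).round(0).tolist())
print(o['force'])
th=np.linspace(0,6.28,9);print(((proj(cw,np.c_[.58179+.025*np.cos(th),-.28778+.025*np.sin(th),0*th+.03])-[190,220])*4.333).round(0).tolist())
E
```

```text
0.0095 -0.04 [[207.0, 180.0], [557.0, 180.0]]
0.0095 -0.02 [[228.0, 112.0], [538.0, 113.0]]
0.0095 0 [[245.0, 59.0], [522.0, 59.0]]
0.0095 0.019 [[258.0, 18.0], [510.0, 18.0]]
-0.0095 -0.04 [[214.0, 326.0], [551.0, 326.0]]
-0.0095 -0.02 [[233.0, 245.0], [533.0, 245.0]]
-0.0095 0 [[249.0, 179.0], [518.0, 180.0]]
-0.0095 0.019 [[261.0, 129.0], [507.0, 129.0]]
[ 0.25792148 -0.01283271 -0.10520253]
[[450.0, -40.0], [314.0, -31.0], [228.0, 66.0], [242.0, 187.0], [341.0, 263.0], [467.0, 255.0], [554.0, 167.0], [550.0, 44.0], [450.0, -40.0]]
```

Projecting the stated fingertip position into the wrist image shows the visible fingertips end about 10 mm behind the reported TCP, above the disc top. Both w1 and w3 agree. I'll open, lower in small steps, and watch the force.

```bash
python3 -m crank '[{"x":0,"y":0.001,"z":0,"turn":0},{"x":0,"y":0.001,"z":0,"turn":0},{"x":0,"y":0.001,"z":0,"turn":0},{"x":0,"y":0.001,"z":0,"turn":0},{"x":0,"y":0.001,"z":0,"turn":0},{"x":0.0005,"y":0.001,"z":0.005,"turn":0},{"x":0.0005,"y":0.001,"z":0.008,"turn":0},{"x":0.0005,"y":0.001,"z":0.008,"turn":0}]' 0.087 12
python3 -m crank '[{"x":0,"y":0,"z":0.002,"turn":0},{"x":0,"y":0,"z":0.004,"turn":0}]'
python3 -m crank '[{"x":0,"y":0,"z":0.002,"turn":0},{"x":0,"y":0,"z":0.004,"turn":0}]'
```

```text
time_s: 5.1
tool_pos: [0.5809, -0.2873, 0.0206]
tool_rot: [-180.0, 0.0, 18.4]
force: [-0.3, -0.2, -0.6]
grip_width: 0.0864
grasp_force: 0.0
time_s: 5.35
tool_pos: [0.5814, -0.2875, 0.0171]
tool_rot: [180.0, -0.0, 18.4]
force: [-0.3, 0.5, 0.0]
grip_width: 0.087
grasp_force: 0.0
time_s: 5.6
tool_pos: [0.5812, -0.2876, 0.013]
tool_rot: [180.0, 0.0, 18.4]
force: [-0.1, 0.1, 0.7]
grip_width: 0.0867
grasp_force: 0.0
```

There is no contact with the stated tips already below the bench, so the offset is confirmed. Continuing down.

```bash
python3 -m crank '[{"x":0,"y":0,"z":0.003,"turn":0},{"x":0,"y":0,"z":0.006,"turn":0},{"x":0,"y":0,"z":0.006,"turn":0}]'
python3 -m crank '[{"x":0,"y":0,"z":0.003,"turn":0},{"x":0,"y":0,"z":0.005,"turn":0},{"x":0,"y":0,"z":0.005,"turn":0}]'
python3 - <<'E'
from m import *
W,c=grab('wrist','w5');o=env.get_obs();Rt=att(o['tool_rot']);print(o['tool_pos'],o['force'])
# fingertip: topmost dark row of the inner fingers
d=(W.max(2)<40).astype(np.uint8)
for a,b in((150,215),(345,410)):
    k=np.argwhere(d[150:260,a:b]); r=k[:,0].min()+150; cols=np.where(d[r+2,a:b])[0]+a; print(r,cols.min(),cols.max())
for z in (-.02,-.01,0,.019):print(z,proj(c,[o['tool_pos']+Rt@[.0095,s,z] for s in(-.0435,.0435)]).round(1).tolist())
E
```

```text
time_s: 5.98
tool_pos: [0.581, -0.2874, 0.0067]
tool_rot: [-180.0, 0.0, 18.4]
force: [-0.7, -0.9, 0.4]
grip_width: 0.0868
grasp_force: 0.0
time_s: 6.35
tool_pos: [0.5811, -0.2874, 0.0019]
tool_rot: [-180.0, 0.0, 18.4]
force: [0.3, 0.3, -0.7]
grip_width: 0.087
grasp_force: 0.0
[ 0.5812092  -0.28747069  0.00205212] [-1.11750015 -0.08313931 -0.18163973]
239 189 201
239 355 370
-0.02 [[200.9, 245.8], [356.1, 245.9]]
-0.01 [[205.2, 239.3], [351.9, 239.4]]
0 [[209.1, 233.5], [348.2, 233.5]]
0.019 [[215.4, 224.0], [342.1, 224.0]]
```

```bash
python3 -m crank '[{"x":0,"y":0,"z":0,"turn":0},{"x":0,"y":0,"z":0,"turn":0},{"x":0,"y":0,"z":0,"turn":0},{"x":0,"y":0,"z":0,"turn":0},{"x":0,"y":0,"z":0,"turn":0},{"x":0,"y":0,"z":0,"turn":0},{"x":0,"y":0,"z":0,"turn":0}]' 0.04 15
```

```text
time_s: 7.28
tool_pos: [0.5813, -0.2875, 0.0022]
tool_rot: [180.0, 0.0, 18.4]
force: [-0.5, 0.2, -0.2]
grip_width: 0.0497
grasp_force: 15.0
```

```bash
python3 -m crank '[{"x":0,"y":0,"z":-0.02,"turn":0},{"x":0,"y":0,"z":-0.05,"turn":0},{"x":0,"y":0,"z":-0.09,"turn":0},{"x":-0.005,"y":-0.04,"z":-0.1,"turn":0},{"x":-0.01,"y":-0.09,"z":-0.1,"turn":0},{"x":-0.015,"y":-0.14,"z":-0.1,"turn":0},{"x":-0.02,"y":-0.19,"z":-0.1,"turn":0},{"x":-0.025,"y":-0.24,"z":-0.1,"turn":0},{"x":-0.030,"y":-0.28,"z":-0.1,"turn":0},{"x":-0.033,"y":-0.301,"z":-0.1,"turn":0},{"x":-0.033,"y":-0.301,"z":-0.1,"turn":0},{"x":-0.033,"y":-0.301,"z":-0.1,"turn":0}]'
python3 - <<'E'
from m import *
W,c=grab('wrist','w6');o=env.get_obs();print(o['tool_pos'],o['tool_rot'],o['grip_width'])
print(proj(c,[[.519,.0095,.014]]))
E
```

```text
time_s: 8.78
tool_pos: [0.4559, -0.0138, 0.1026]
tool_rot: [179.9, -0.0, 18.3]
force: [-0.7, -0.6, -1.1]
grip_width: 0.0495
grasp_force: 15.0
[ 0.45579508 -0.01389286  0.10236199] [ 1.79972155e+02 -2.81426407e-02  1.82423939e+01] 0.04961702879935928
[[275.98850607 135.21623445]]
```

View pics/w6.png

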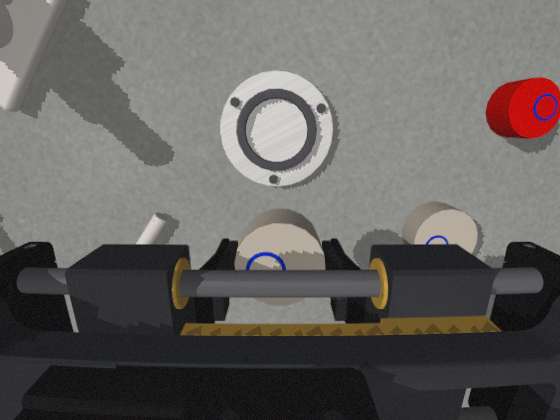

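The picture shows the seat at (277,128) and the disc held level between the fingers at (280,255). I'll measure the seat now.

```bash
cat >> m.py <<'E'
def seat(im,c,uv,hw):
    """collar inner (light inside dark) and foot outer circles around pixel uv"""
    x,y=map(int,uv);g=cv2.cvtColor(np.ascontiguousarray(im),cv2.COLOR_RGB2GRAY)[y-hw:y+hw,x-hw:x+hw]
    d=(g<95).astype(np.uint8);n,l,s,cc=cv2.connectedComponentsWithStats(d)
    i=min((i for i in range(1,n) if s[i,4]>hw),key=lambda i:np.hypot(*(cc[i]-hw)))
    cs,h=cv2.findContours((l==i).astype(np.uint8),cv2.RETR_CCOMP,cv2.CHAIN_APPROX_NONE)
    out={}
    for k,ct in enumerate(cs):
        if len(ct)<30: continue
        P=plane(c,ct.reshape(-1,2)+[x-hw,y-hw],.014);out['inner' if h[0][k][3]>=0 else 'outer']=(circ(P[:,:2]),cv2.fitEllipse(ct)[0]+np.array([x-hw,y-hw]))
    return out
E
python3 - <<'E'
from m import *
W,cw=load('w6');T,ct=load('top0')
a=seat(W,cw,(277,128),52);print(a)
try:
    b=seat(T,ct,(301,227),22);print(b)
    print('tri',tri(cw,a['outer'][1],ct,b['outer'][1]))
except Exception as e: print(e)
f=blobs(W,(0,0,170),(180,40,255),(200,50,350,205),500)
for cc,s,m in f:
    k=max(cv2.findContours(m.astype(np.uint8),0,cv2.CHAIN_APPROX_NONE)[0],key=len).reshape(-1,2);print('white',s,circ(plane(cw,k,.008)[:,:2]))
E
```

```text
{'outer': (array([0.52289244, 0.010418  , 0.03367387]), array([276.39075851, 129.3140564 ])), 'inner': (array([0.52274203, 0.01047859, 0.02700357]), array([276.26348495, 129.86974716]))}
{'outer': (array([0.52137635, 0.01035239, 0.0325626 ]), array([300.45440102, 226.12941933])), 'inner': (array([0.52090493, 0.0104268 , 0.02849338]), array([300.41995621, 226.2600956 ]))}
tri (array([ 0.52305988,  0.01019402, -0.01345598]), np.float64(0.0019059724461380845))
white [ 220   70  113  116 4291] [0.52293691 0.01110413 0.0489736 ]
white [ 250  100   57   61 2613] [0.52241697 0.00818183 0.02463036]
```

```bash
python3 -m crank '[{"x":0.03,"y":-0.001,"z":0,"turn":0},{"x":0.06,"y":-0.002,"z":0,"turn":0},{"x":0.071,"y":-0.0025,"z":0.02,"turn":0},{"x":0.071,"y":-0.0025,"z":0.05,"turn":0},{"x":0.071,"y":-0.0025,"z":0.065,"turn":0},{"x":0.071,"y":-0.0025,"z":0.065,"turn":0},{"x":0.071,"y":-0.0025,"z":0.065,"turn":0}]'
python3 - <<'E'
from m import *
o=env.get_obs();print(o['tool_pos'],o['tool_rot'],att(o['tool_rot']).T@(np.array([.5223,.0108,.0102])-o['tool_pos']))
E
```

```text
time_s: 9.7
tool_pos: [0.5225, 0.0122, 0.038]
tool_rot: [180.0, -0.1, 18.3]
force: [0.7, -0.7, -0.2]
grip_width: 0.0498
grasp_force: 15.0
[0.52251317 0.01216209 0.03803031] [ 1.79963852e+02 -7.86871223e-02  1.83426682e+01] [-0.00066921  0.00120825  0.02783019]
```

```bash
python3 -m crank '[{"x":-0.0006,"y":0.0012,"z":0.008,"turn":0},{"x":-0.0006,"y":0.0012,"z":0.016,"turn":0},{"x":-0.0006,"y":0.0012,"z":0.02,"turn":0},{"x":-0.0006,"y":0.0012,"z":0.02,"turn":0}]'
python3 -m crank '[{"x":0,"y":0,"z":0.002,"turn":0},{"x":0,"y":0,"z":0.004,"turn":0},{"x":0,"y":0,"z":0.004,"turn":0}]'
python3 -m crank '[{"x":0,"y":0,"z":0.002,"turn":0},{"x":0,"y":0,"z":0.0035,"turn":0},{"x":0,"y":0,"z":0.0035,"turn":0}]'; python3 -c "
from h import *
print(env.get_obs()['tool_pos'],env.get_obs()['force'])"
```

```text
time_s: 10.2
tool_pos: [0.521, 0.0112, 0.0167]
tool_rot: [-180.0, 0.0, 18.4]
force: [0.5, -1.0, -1.0]
grip_width: 0.0496
grasp_force: 15.0
time_s: 10.58
tool_pos: [0.5214, 0.0112, 0.013]
tool_rot: [-180.0, 0.0, 18.4]
force: [0.3, -0.0, -0.9]
grip_width: 0.0495
grasp_force: 15.0
time_s: 10.95
tool_pos: [0.5215, 0.0111, 0.0101]
tool_rot: [180.0, 0.0, 18.4]
force: [-2.3, -1.5, 4.9]
grip_width: 0.0498
grasp_force: 15.0
[0.52149238 0.01113795 0.01009808] [-2.25586033 -1.47105891  4.85494414]
```

Contact came at z≈0.0101, which is seat depth (resting on the rim would be about 0.016). I'll release, rise and check.

```bash
python3 -m crank '[{"x":0,"y":0,"z":0,"turn":0},{"x":0,"y":0,"z":0,"turn":0},{"x":0,"y":0,"z":0,"turn":0},{"x":0,"y":0,"z":0,"turn":0},{"x":0,"y":0,"z":0,"turn":0},{"x":0,"y":0,"z":0,"turn":0},{"x":0,"y":0,"z":-0.015,"turn":0},{"x":0,"y":0,"z":-0.05,"turn":0},{"x":-0.02,"y":0,"z":-0.09,"turn":0},{"x":-0.06,"y":0,"z":-0.11,"turn":0},{"x":-0.07,"y":0,"z":-0.11,"turn":0},{"x":-0.07,"y":0,"z":-0.11,"turn":0}]' 0.087
python3 - <<'E'
from m import *
W,c=grab('wrist','w7');T,ct=grab('top','top2');o=env.get_obs();print(o['tool_pos'])
p=proj(c,[[.5228,.0105,.038]])[0].astype(int);x,y=p;print(p)
try: print('disc',disc(W,c,(x-40,y-40,x+40,y+40),.038))
except Exception as e:print(e)
e,r=ring(W,c,(x-25,y-25,x+25,y+25),.038);print('ring',e,r)
print('seat',seat(W,c,(x,y+6),50))
cv2.imwrite('pics/look8.png',cv2.resize(W[y-70:y+70,x-90:x+90],(720,560))[:,:,::-1])
E
```

```text
time_s: 12.45
tool_pos: [0.455, -0.0112, 0.1201]
tool_rot: [179.9, -0.0, 18.3]
force: [0.1, -0.8, 0.1]
grip_width: 0.087
grasp_force: 0.0
[ 0.45545905 -0.01052941  0.11947593]
[279 130]
disc (array([0.52259884, 0.01104225, 0.02452107]), array([0.52236822, 0.01102669, 0.02437153]))
ring ((269.8020935058594, 133.42489624023438), (26.21213150024414, 26.983028411865234), 172.8195037841797) [0.51790109 0.01751663 0.01007757]
seat {'outer': (array([0.52284443, 0.01045746, 0.03372557]), array([279.56999207, 129.33328629])), 'inner': (array([0.52234407, 0.01106993, 0.02754715]), array([278.76031876, 129.98891068]))}
```

View pics/look8.png

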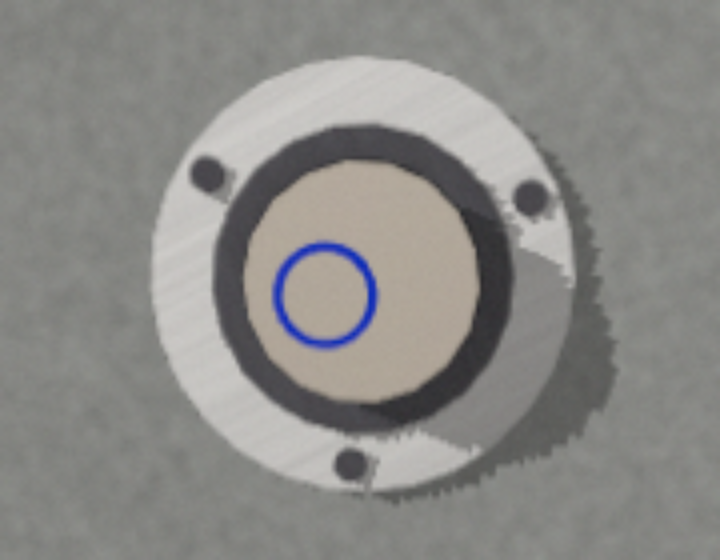

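The disc sits concentric in the collar, ring up, at about (.5179,.0175). Next the electrode. I'll align the closing line with the lean plane so the flat pads bring it upright, which means a turn of about -0.885 rad.

```bash
python3 -c "
from h import *
print(env.get_obs()['qpos'])"
python3 -m crank '[{"x":0,"y":0,"z":-0.03,"turn":0},{"x":0.01,"y":-0.03,"z":-0.06,"turn":-0.1},{"x":0.02,"y":-0.06,"z":-0.08,"turn":-0.25},{"x":0.035,"y":-0.1,"z":-0.08,"turn":-0.4},{"x":0.05,"y":-0.14,"z":-0.08,"turn":-0.55},{"x":0.065,"y":-0.18,"z":-0.08,"turn":-0.7},{"x":0.08,"y":-0.211,"z":-0.08,"turn":-0.83},{"x":0.08,"y":-0.211,"z":-0.08,"turn":-0.885},{"x":0.08,"y":-0.211,"z":-0.08,"turn":-0.885},{"x":0.08,"y":-0.211,"z":-0.08,"turn":-0.885}]'
python3 - <<'E'
from m import *
W,c=grab('wrist','w8');o=env.get_obs();print(o['tool_pos'],o['tool_rot'],o['qpos'])
print(proj(c,[[.4895,.2803,.157],[.51,.2725,.1]]))
for cc,s,_ in blobs(W,(100,120,40),(130,255,255),(60,0,500,240),30):print(cc,s)
d=cv2.inRange(cv2.cvtColor(W,cv2.COLOR_RGB2HSV),(0,0,0),(180,255,60))
for cc,s,_ in blobs(W,(0,0,0),(180,255,60),(150,20,420,235),8):print('dark',cc,s)
E
```

```text
[ 29.9710173   -0.21787758 -31.61812587 115.29741793  -0.14629916
  64.87878895 -73.17951463]
time_s: 13.8
tool_pos: [0.4646, 0.2144, 0.1992]
tool_rot: [-179.9, 0.0, 69.0]
force: [0.4, -0.0, 0.3]
grip_width: 0.087
grasp_force: 0.0
[0.46456955 0.21421694 0.19928639] [-1.79963062e+02  1.12004281e-02  6.89999138e+01] [ 15.73562885   4.59511996 -45.13549399 102.12961832   3.35314705
  74.68263284 -51.19627761]
[[278.77838975 131.432999  ]
 [303.49410076 130.70009485]]
[281.48863636 130.02169421] [264 111  36  39 968]
[306.05072464 127.35990338] [292 112  26  34 414]
dark [313.66666667 127.95238095] [309 115   8  27  42]
dark [279.84444444 130.28148148] [274 124  13  13 135]
dark [170.58823529 184.45098039] [166 172  11  27  51]
```

```bash
python3 - <<'E'
from m import *
V=[('w8',(240,90,340,165)),('top2',(160,220,200,250)),('side0',(250,255,285,290))]
N=[];hd=[]
for n,b in V:
    im,c=load(n)
    bs=blobs(im,(100,110,30),(130,255,255),b,8);m=sum(x[2] for x in bs)>0
    x0,y0,x1,y1=b; h=cv2.cvtColor(np.ascontiguousarray(im),cv2.COLOR_RGB2HSV)
    m=cv2.morphologyEx(m.astype(np.uint8),cv2.MORPH_CLOSE,np.ones((5,5),np.uint8))
    uv=np.argwhere(m)[:,::-1].astype(float);mu=uv.mean(0);d=np.linalg.svd(uv-mu,full_matrices=False)[2][0]
    o,r=ray(c,[mu-8*d,mu+8*d]);nn=np.cross(r[0],r[1]);nn/=np.linalg.norm(nn);N.append((nn,o));
    br=max([x for x in blobs(im,(100,110,120),(130,255,255),b,8)],key=lambda x:x[1][4]);mm=cv2.morphologyEx(br[2].astype(np.uint8),cv2.MORPH_CLOSE,np.ones((5,5),np.uint8))
    e=cv2.fitEllipse(max(cv2.findContours(mm,0,2)[0],key=len));hd.append((c,e[0]));print(n,mu,d,e)
for i,j in((0,1),(0,2),(1,2)):
    ax=np.cross(N[i][0],N[j][0]);ax/=np.linalg.norm(ax);ax*=np.sign(ax[2])
    print(i,j,'top',tri(*hd[i],*hd[j]),'axis tilt',np.degrees(np.arccos(ax[2])),'az',np.degrees(np.arctan2(ax[1],ax[0])))
n=np.array([x[0] for x in N]);print(np.linalg.svd(n)[2][-1])
E
```

```text
w8 [289.90598291 129.11439842] [ 0.99375626 -0.11157286] ((281.0804138183594, 129.95362854003906), (34.93153381347656, 38.14208984375), 2.439276933670044)
top2 [178.58995816 233.89121339] [-0.76470589  0.64437947] ((174.3587646484375, 237.53065490722656), (11.006717681884766, 12.349193572998047), 126.74542236328125)
side0 [266.22869955 271.66367713] [-0.6012227   0.79908151] ((268.8760681152344, 268.1396179199219), (11.031877517700195, 12.868349075317383), 133.11557006835938)
0 1 top (array([0.49089973, 0.28067575, 0.15465297]), np.float64(0.0009833668451633268)) axis tilt 19.544633477898866 az 164.21608335324663
0 2 top (array([0.49083709, 0.28050733, 0.15664054]), np.float64(0.0011454830143643067)) axis tilt 19.6413996378029 az 164.22187296300086
1 2 top (array([0.49035582, 0.28020227, 0.15638805]), np.float64(5.2160146380072e-05)) axis tilt 19.637744660916784 az 164.0209285081835
[-0.32307298  0.09171983  0.94191896]
```

The axis fits agree: tilt 19.6°, azimuth 164.2°, head top at (.4906,.2805,.156), which matches the nominal height. I'll go above it with a further turn of -0.09.

```bash
python3 -m crank '[{"x":0.036,"y":0.004,"z":0,"turn":-0.045},{"x":0.072,"y":0.007,"z":0,"turn":-0.091},{"x":0.072,"y":0.007,"z":0.02,"turn":-0.091},{"x":0.072,"y":0.007,"z":0.03,"turn":-0.091},{"x":0.072,"y":0.007,"z":0.03,"turn":-0.091}]'
python3 - <<'E'
from m import *
o=env.get_obs();print(o['tool_pos'],o['tool_rot'],att(o['tool_rot']).T@(np.array([.4969,.2787,.110])-o['tool_pos']))
E
```

```text
time_s: 14.48
tool_pos: [0.496, 0.2773, 0.1682]
tool_rot: [-179.9, 0.2, 74.2]
force: [0.2, -0.8, 0.2]
grip_width: 0.087
grasp_force: 0.0
[0.49596575 0.27734907 0.16824873] [-1.79919450e+02  1.56083922e-01  7.41908245e+01] [0.00171302 0.00061276 0.05824348]
```

```bash
python3 -m crank '[{"x":0.001,"y":0.0005,"z":0.015,"turn":0},{"x":0.001,"y":0.0005,"z":0.035,"turn":0},{"x":0.001,"y":0.0005,"z":0.05,"turn":0},{"x":0.001,"y":0.0005,"z":0.058,"turn":0},{"x":0.001,"y":0.0005,"z":0.058,"turn":0},{"x":0.001,"y":0.0005,"z":0.058,"turn":0}]' 0.087 10
python3 -m crank '[{"x":0,"y":0,"z":0,"turn":0},{"x":0,"y":0,"z":0,"turn":0},{"x":0,"y":0,"z":0,"turn":0},{"x":0,"y":0,"z":0,"turn":0},{"x":0,"y":0,"z":0,"turn":0},{"x":0,"y":0,"z":0,"turn":0},{"x":0,"y":0,"z":0,"turn":0},{"x":0,"y":0,"z":0,"turn":0}]' 0.02 10
```

```text
time_s: 15.22
tool_pos: [0.4977, 0.2805, 0.1121]
tool_rot: [180.0, -0.0, 74.3]
force: [-0.3, 0.1, 0.1]
grip_width: 0.0871
grasp_force: 0.0
time_s: 16.23
tool_pos: [0.4977, 0.2801, 0.112]
tool_rot: [180.0, -0.0, 74.3]
force: [0.7, -0.8, 2.6]
grip_width: 0.0369
grasp_force: 8.7
```

```bash
python3 -m crank '[{"x":0,"y":-0.0017,"z":-0.0047,"turn":0},{"x":0,"y":-0.0034,"z":-0.0094,"turn":0},{"x":0,"y":-0.0051,"z":-0.0141,"turn":0},{"x":0,"y":-0.0068,"z":-0.0188,"turn":0}]'
python3 -m crank '[{"x":0,"y":-0.0034,"z":-0.0094,"turn":0},{"x":0,"y":-0.0068,"z":-0.0188,"turn":0},{"x":0,"y":-0.0068,"z":-0.0188,"turn":0}]'
python3 - <<'E'
from m import *
T,ct=grab('top','top3');S,cs=grab('side','side3')
h=lambda n,b,im:[(cc.round(1),s) for cc,s,_ in blobs(im,(100,110,30),(130,255,255),b,8)]
print(h('t',(140,200,220,270),T),h('s',(235,220,310,300),S));print(env.get_obs()['grip_width'])
cv2.imwrite('pics/look10.png',cv2.resize(S[190:330,190:370],(720,560))[:,:,::-1])
E
```

```text
time_s: 16.73
tool_pos: [0.4911, 0.2818, 0.1308]
tool_rot: [180.0, 0.0, 74.3]
force: [2.4, -2.0, -2.8]
grip_width: 0.0362
grasp_force: 9.3
time_s: 17.1
tool_pos: [0.4845, 0.2848, 0.1507]
tool_rot: [179.9, -0.1, 74.3]
force: [3.0, 0.7, 1.2]
grip_width: 0.0362
grasp_force: 10.1
[(array([172.7, 235.3]), array([172, 234,   3,   4,   9], dtype=int32)), (array([179.5, 238.2]), array([177, 235,   6,   8,  28], dtype=int32)), (array([169.8, 244.7]), array([168, 239,   5,  12,  36], dtype=int32))] [(array([272.4, 257.4]), array([270, 256,   5,   4,  14], dtype=int32)), (array([267.6, 269.6]), array([262, 262,  14,  16, 141], dtype=int32))]
0.035928467395301346
```

The width is holding at 36 mm, so the head is coming up with the pads. Continuing.

```bash
python3 -m crank '[{"x":0,"y":-0.0034,"z":-0.0094,"turn":0},{"x":0,"y":-0.0068,"z":-0.0188,"turn":0},{"x":0,"y":-0.0068,"z":-0.0188,"turn":0}]'
python3 -m crank '[{"x":0,"y":-0.0034,"z":-0.0094,"turn":0},{"x":0,"y":-0.0068,"z":-0.0188,"turn":0},{"x":0,"y":-0.0068,"z":-0.0188,"turn":0}]'
python3 -m crank '[{"x":0,"y":-0.0034,"z":-0.0094,"turn":0},{"x":0,"y":-0.0068,"z":-0.025,"turn":0},{"x":0,"y":-0.0068,"z":-0.035,"turn":0},{"x":0,"y":-0.0068,"z":-0.035,"turn":0}]'
python3 -m crank '[{"x":0,"y":0,"z":-0.02,"turn":0},{"x":0,"y":0,"z":-0.03,"turn":0},{"x":0,"y":0,"z":-0.03,"turn":0}]' 0.02 20
python3 - <<'E'
from m import *
S,cs=grab('side','side4')
for cc,s,_ in blobs(S,(100,110,30),(130,255,255),(235,150,330,290),8):print(cc,s)
print(env.get_obs()['grip_width'])
cv2.imwrite('pics/look10.png',cv2.resize(S[150:330,170:400],(767,600))[:,:,::-1])
E
```

```text
time_s: 17.58
tool_pos: [0.4778, 0.2864, 0.1691]
tool_rot: [179.9, -0.1, 74.3]
force: [2.7, -0.8, 0.3]
grip_width: 0.036
grasp_force: 10.2
time_s: 17.95
tool_pos: [0.4697, 0.2888, 0.1876]
tool_rot: [-179.9, -0.0, 74.4]
force: [0.1, 0.2, -0.4]
grip_width: 0.0277
grasp_force: 10.0
time_s: 18.45
tool_pos: [0.4652, 0.2899, 0.2231]
tool_rot: [179.9, -0.1, 74.3]
force: [-0.7, -0.9, -1.1]
grip_width: 0.027
grasp_force: 10.0
time_s: 18.82
tool_pos: [0.465, 0.2896, 0.2522]
tool_rot: [180.0, -0.0, 74.3]
force: [-0.1, 0.6, -1.0]
grip_width: 0.0275
grasp_force: 20.0
[276.05263158 237.19298246] [272 233  10   9  57]
[279.17791411 251.19018405] [273 243  13  17 163]
0.02748730828491376
```

The width snapped to 27.5 mm at the exit, so the electrode is out and aligned flat between the pads. I'll look at it from the wrist and side views in one picture.

```bash
python3 - <<'E'
from m import *
W,c=grab('wrist','w9');S,_=load('side4')
a=cv2.resize(np.ascontiguousarray(W[60:340,180:380]),(400,560),interpolation=cv2.INTER_CUBIC);b=cv2.resize(np.ascontiguousarray(S[200:310,240:318]),(400,560),interpolation=cv2.INTER_CUBIC)
cv2.imwrite('pics/look10.png',np.hstack([a,b])[:,:,::-1])
o=env.get_obs();Rt=att(o['tool_rot']);print(o['tool_pos']);print(proj(c,[o['tool_pos']+Rt@[0,0,z] for z in(-.01,.016,.056,.096)]),proj(load('side4')[1],[o['tool_pos']+Rt@[0,0,z] for z in(-.01,.016,.056,.096)]))
E
```

```text
[0.46442322 0.2891436  0.25117434]
[[278.94079238 253.71886992]
 [278.98762859 238.18819456]
 [279.04092788 220.56864565]
 [279.07966451 207.79893872]] [[279.67875444 245.57276147]
 [279.75733062 253.14004587]
 [279.87116537 264.1385855 ]
 [279.97719908 274.42193909]]
```

View pics/look10.png

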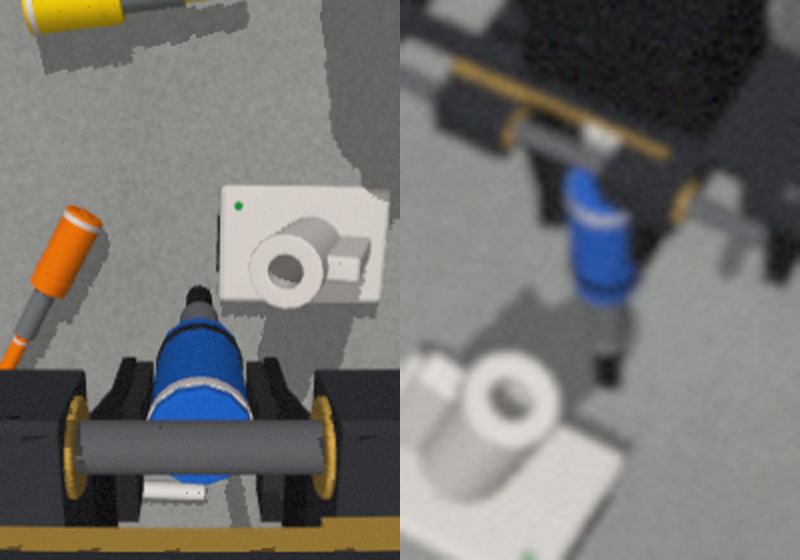

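The wrist crop shows the tip at about (279,205) px and the side at about (280.5,275). Both match an upright electrode with the tip about 96 mm beyond the reported TCP. The electrode has cleared the dock, so I'll carry it above the ring.

```bash
python3 -m crank '[{"x":-0.012,"y":0.006,"z":0,"turn":0.05},{"x":-0.036,"y":0.018,"z":0,"turn":0.15},{"x":-0.063,"y":0.032,"z":0,"turn":0.26},{"x":-0.09,"y":0.046,"z":0,"turn":0.37},{"x":-0.117,"y":0.06,"z":0,"turn":0.48},{"x":-0.144,"y":0.073,"z":0,"turn":0.59},{"x":-0.171,"y":0.087,"z":0,"turn":0.7},{"x":-0.2,"y":0.101,"z":0,"turn":0.81},{"x":-0.225,"y":0.115,"z":0,"turn":0.9},{"x":-0.24,"y":0.122,"z":0,"turn":0.96},{"x":-0.247,"y":0.125,"z":0,"turn":0.975},{"x":-0.247,"y":0.125,"z":0,"turn":0.975}]'
python3 -m crank '[{"x":0,"y":0,"z":0.015,"turn":0},{"x":0,"y":0,"z":0.04,"turn":0},{"x":0,"y":0,"z":0.06,"turn":0},{"x":0,"y":0,"z":0.075,"turn":0},{"x":0,"y":0,"z":0.08,"turn":0},{"x":0,"y":0,"z":0.08,"turn":0}]'
python3 - <<'E'
from m import *
W,c=grab('wrist','w11');S,cs=grab('side','side5');T,_=grab('top','top5');o=env.get_obs();Rt=att(o['tool_rot']);print(o['tool_pos'],o['tool_rot'],o['grip_width'])
tip=o['tool_pos']+Rt@[0,0,.096]
for n,cc_,im in(('w',c,W),('s',cs,S)):
    u=proj(cc_,[tip])[0];r=proj(cc_,[[.5179,.0175,.038]])[0];print(n,'tip exp',u,'ring exp',r)
    x,y=u.astype(int);hw=30 if n=='w' else 15
    for cc,s,_ in blobs(im,(0,0,0),(180,255,50),(x-hw,y-hw,x+hw,y+hw-8),8):print('dark',cc.round(1),s)
    for cc,s,_ in blobs(im,(105,60,40),(135,255,255),(x-40,y-40,x+40,y+40),4):print('blue',cc.round(1),s)
E
```

```text
time_s: 20.42
tool_pos: [0.518, 0.0177, 0.2518]
tool_rot: [-180.0, 0.0, 18.4]
force: [-0.1, -0.5, -1.5]
grip_width: 0.0273
grasp_force: 20.0
time_s: 21.18
tool_pos: [0.5182, 0.0181, 0.1718]
tool_rot: [-180.0, 0.0, 18.5]
force: [-0.1, -0.9, -0.4]
grip_width: 0.0274
grasp_force: 20.0
[0.51876282 0.01782056 0.17262267] [ 1.79965432e+02 -7.75410458e-02  1.84401548e+01] 0.027533105021447214
w tip exp [279.38417892 207.61260831] ring exp [279.39770396 199.13802563]
dark [279.5 207.7] [273 204  13  10  82]
dark [281.3 224.4] [265 222  31   7  52]
blue [279.3 196.5] [270 189  20  19  91]
blue [279.1 234.9] [258 218  44  29 914]
s tip exp [283.24418724 197.51983541] ring exp [283.62791143 206.92676562]
dark [283.6 195.2] [283 193   2   5   9]
blue [283.6 177.4] [279 174  10   9  76]
```

```bash
python3 - <<'E'
from m import *
W,c=load('w11');o=env.get_obs();Rt=att(o['tool_rot']);t=o['tool_pos']
print(ring(W,c,(262,184,298,203),.038)[1])
th=np.linspace(0,2*np.pi,73)
for z in(.092,.096,.100):
    p=proj(c,[t+Rt@[.006*np.cos(a),.006*np.sin(a),z] for a in th]);print(z,p.min(0),p.max(0))
g=cv2.cvtColor(W,cv2.COLOR_RGB2GRAY);print(g[198:216,279],g[207,266:294])
S,cs=load('side5');g=cv2.cvtColor(S,cv2.COLOR_RGB2GRAY)
p=proj(cs,[t+Rt@[.006*np.cos(a),.006*np.sin(a),.096] for a in th]);print('side',p.min(0),p.max(0));print(g[186:206,272:296:2])
E
```

```text
[0.51808449 0.01746575 0.00987587]
0.092 [272.91999094 202.47955542] [285.83425507 214.92963679]
0.096 [273.01663094 201.43167833] [285.75206381 213.72240509]
0.1 [273.11064153 200.41262302] [285.67210776 212.54793762]
[182 182 181 160 113  64  24  28  28  23  26  26  41  66  72  71  73  70] [107 181 180 180 180 179 169  90  22  29  27  27  29  23  27  17  22  26
  23  74 155 179 180 183 181 181 181 181]
side [280.9251608  195.75705354] [285.56335774 199.29391164]
[[137 135 138 135 120  93  86  83 128 136 138 135]
 [136 137 134 137 122  92  90  87 128 132 135 132]
 [137 137 134 132 123  95  92  85 130 135 136 125]
 [136 135 135 134 126  97  90  89 130 139 136 125]
 [135 137 137 136 131 102  86 103 132 138 137 116]
 [136 137 138 137 133 101  88 109 135 136 130 110]
 [140 136 137 139 131  92  64 103 132 137 127 102]
 [138 138 137 135 135  85  44 100 138 136 118  95]
 [137 139 138 140 134  83  37  95 135 135 110  95]
 [138 139 135 139 137  82  36  94 118 123 104  99]
 [138 136 139 136 132  76  30  82 102 111 103 103]
 [135 136 140 146 134  83  34  82 102 103 100 106]
 [138 132 146 155 151  99  56 105 124 105 101 105]
 [140 122 152 162 161 126 101 131 146 126 107 100]
 [149 119 152 164 165 153 137 153 159 143 122 108]
 [170 134 157 162 165 163 155 163 163 152 130 120]
 [179 155 163 163 164 162 155 162 165 158 137 124]
 [182 163 161 166 160 152 144 149 164 160 139 129]
 [169 156 165 164 152 145 150 146 156 163 135 125]
 [147 149 166 159 143 149 161 149 147 161 128 121]]
```

Tip and ring line up to within about 1 mm and the electrode is upright. I'll descend gently, watching the force.

```bash
python3 -m crank '[{"x":-0.0004,"y":0,"z":0.012,"turn":0},{"x":-0.0004,"y":0,"z":0.025,"turn":0},{"x":-0.0004,"y":0,"z":0.032,"turn":0},{"x":-0.0004,"y":0,"z":0.033,"turn":0},{"x":-0.0004,"y":0,"z":0.033,"turn":0}]'
cat > f.py <<'E'
from h import *
import sys
n=int(sys.argv[1]) if len(sys.argv)>1 else 1
F=[]
for i in range(n):
    o=env.get_obs();F.append([*o['tool_pos'],*o['force']])
    if n>1: imaging.read_camera('top')
print(np.mean(F,0).round(4),o['grip_width'])
E
python3 f.py 4
for i in 1 2; do python3 -m crank '[{"x":0,"y":0,"z":0.001,"turn":0},{"x":0,"y":0,"z":0.002,"turn":0},{"x":0,"y":0,"z":0.002,"turn":0}]'>/dev/null; python3 f.py 4; done
```

```text
time_s: 21.95
tool_pos: [0.5178, 0.0178, 0.139]
tool_rot: [-180.0, 0.0, 18.4]
force: [-0.4, 0.4, 1.2]
grip_width: 0.0276
grasp_force: 20.0
[ 0.5178  0.0177  0.1391 -0.6014  0.2807  0.1121] 0.027471616722502912
[ 0.5179  0.0177  0.1369 -0.6893  0.8115  1.069 ] 0.027284271687357073
[ 0.5179  0.0177  0.1349 -0.9922  0.2152  2.9344] 0.027164169857496038
```

Force rose about 0.67 N/mm, so contact began above 0.139. I'll lift 8 mm to get the free baseline, then go down to the right depth.

```bash
python3 -m crank '[{"x":0,"y":0,"z":-0.004,"turn":0},{"x":0,"y":0,"z":-0.008,"turn":0},{"x":0,"y":0,"z":-0.008,"turn":0},{"x":0,"y":0,"z":-0.008,"turn":0}]'>/dev/null; python3 f.py 8
python3 -m crank '[{"x":0,"y":0,"z":0.002,"turn":0},{"x":0,"y":0,"z":0.004,"turn":0},{"x":0,"y":0,"z":0.004,"turn":0}]'>/dev/null; python3 f.py 8
python3 -m crank '[{"x":0,"y":0,"z":0.001,"turn":0},{"x":0,"y":0,"z":0.002,"turn":0},{"x":0,"y":0,"z":0.002,"turn":0}]'>/dev/null; python3 f.py 8
```

```text
[ 0.5177  0.0176  0.1426 -0.295  -0.1086 -1.3025] 0.027625927647992377
[ 0.5179  0.0176  0.1389 -0.0246  0.3246  0.7901] 0.027678499074940754
[ 0.5179  0.0176  0.1369 -0.0385  0.1467  1.5393] 0.02748708786841901
```

With baseline -1.3 N, the push is about 2.8 N, or about 3.7 mm in, which is the target. I'll check the tip position in the ring, then hold.

```bash
python3 - <<'E'
from m import *
W,c=grab('wrist','w12');T,ct=grab('top','top6');o=env.get_obs();Rt=att(o['tool_rot']);t=o['tool_pos']
h=cv2.cvtColor(W,cv2.COLOR_RGB2HSV)
uv=np.argwhere(cv2.inRange(h,(105,80,40),(135,255,255)))[:,::-1]
u=proj(c,[[.5179,.0175,.038]])[0];k=uv[(abs(uv-u)<[20,20]).all(1)&(uv[:,1]<u[1]+7)]
P=plane(c,k,.038)[:,:2];print('ring',circ(P),circ(P,.01),len(k))
g=cv2.cvtColor(W,cv2.COLOR_RGB2GRAY);x,y=u.astype(int);print(u)
m=(g[y-20:y+20,x-15:x+16]<75)&(h[y-20:y+20,x-15:x+16,1]<90);q=np.argwhere(m)+[y-20,x-15];r0=q[:,0].min();print('tip toprow',r0,[ (q[q[:,0]==r][:,1].min(),q[q[:,0]==r][:,1].max()) for r in range(r0,r0+9) if (q[:,0]==r).any()])
th=np.linspace(0,2*np.pi,73);p=proj(c,np.c_[t[0]+.006*np.cos(th),t[1]+.006*np.sin(th),0*th+.038]);print('exp tip',p.min(0),p.max(0))
print(o['force'],t)
# disc seat check in top
print('disc top',ring(W,c,(x-20,y-20,x+20,y-2),.038)[1])
E
```

```text
ring [0.51768021 0.01741673 0.01007422] [0.51773681 0.01743578] 99
[279.03851641 207.20673521]
tip toprow 204 [(np.int64(277), np.int64(282)), (np.int64(275), np.int64(283)), (np.int64(274), np.int64(284)), (np.int64(274), np.int64(284)), (np.int64(274), np.int64(285)), (np.int64(274), np.int64(285)), (np.int64(273), np.int64(285)), (np.int64(273), np.int64(285)), (np.int64(273), np.int64(285))]
exp tip [272.6294786  201.15849093] [285.18983177 213.28942587]
[-0.41839756  0.3839576   1.23425551] [0.5178123  0.0176016  0.13686259]
disc top [0.51799617 0.01752391 0.00996244]
```

```bash
python3 -m crank '[{"x":0,"y":0,"z":0,"turn":0},{"x":0,"y":0,"z":0,"turn":0},{"x":0,"y":0,"z":0,"turn":0},{"x":0,"y":0,"z":0,"turn":0},{"x":0,"y":0,"z":0,"turn":0},{"x":0,"y":0,"z":0,"turn":0},{"x":0,"y":0,"z":0,"turn":0},{"x":0,"y":0,"z":0,"turn":0},{"x":0,"y":0,"z":0,"turn":0},{"x":0,"y":0,"z":0,"turn":0},{"x":0,"y":0,"z":0,"turn":0},{"x":0,"y":0,"z":0,"turn":0}]'
```

```text
time_s: 27.35
tool_pos: [0.5178, 0.0176, 0.1368]
tool_rot: [180.0, 0.0, 18.4]
force: [0.8, -0.2, 1.1]
grip_width: 0.0275
grasp_force: 20.0
```

The tip is about 1–2 mm from the ring centre, within the 5 mm limit. I'll hold a little longer, then hand in.

```bash
python3 -m crank '[{"x":0,"y":0,"z":0,"turn":0},{"x":0,"y":0,"z":0,"turn":0},{"x":0,"y":0,"z":0,"turn":0},{"x":0,"y":0,"z":0,"turn":0},{"x":0,"y":0,"z":0,"turn":0},{"x":0,"y":0,"z":0,"turn":0},{"x":0,"y":0,"z":0,"turn":0},{"x":0,"y":0,"z":0,"turn":0},{"x":0,"y":0,"z":0,"turn":0},{"x":0,"y":0,"z":0,"turn":0},{"x":0,"y":0,"z":0,"turn":0},{"x":0,"y":0,"z":0,"turn":0}]'; python3 f.py 4; python3 -c "
from cell import env
print(env.sign_off())"
```

```text
time_s: 28.85
tool_pos: [0.5178, 0.0176, 0.1368]
tool_rot: [180.0, 0.0, 18.4]
force: [0.4, -1.2, 1.9]
grip_width: 0.0275
grasp_force: 20.0
[ 0.5178  0.0176  0.1368  0.1074 -0.3621  1.7175] 0.027180412139035902
the job is handed in; nothing more can be done
None
```

I handed the job in at about 29 s, and the hand-in returned no verdict: the 50 mm disc is in the collar ring up, and the electrode is held upright on it, tip 1–2 mm from the ring centre, pressed with about 3 N (about 4 mm in, estimated from the force readings) for over 3 s.

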